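Free the profile template from its left-hand clamp nut

TASK

The profile template is clamped in its grey holder by a reverse-threaded hand nut that loosens clockwise (seen from above): unscrew the nut until its flange stands clear of the raised lugs of the template, with the template still in its place. Then draw the template straight out of the holder by its upright grip, and lay it flat in the middle of the wooden tray, along the tray, grip up, without dropping it. Leave the nut undone, and do not disturb the bowl, the cup and the brush.

Things in the scene. Friction and masses are not known exactly. Their poses are not given: they have to be found in the camera images.
- holder: Grey metal holder fixed to the bench, foot 170 x 100 mm, deck 76 mm wide, its top 45 mm above the bench. Origin: on the bench, under the stud. x axis: along the channel, the way the template is drawn out; the deck runs from x = -55 to +90 mm. The channel is 64 mm wide between two 6 mm side rails along x, 8 mm tall. Its place and yaw vary.
- stud (a point): Foot of the vertical steel stud (12 mm diameter, 32 mm tall), on the deck, 45 mm above the bench; x axis as the holder's.
- nut (a joint): Angle of the nut, rad: 0 = tight, grows CLOCKWISE seen from above (reverse thread) to a stop at 3.3; starts at 0 to 0.5. The nut climbs 2.2 mm per rad and cannot leave the stud. Its flange is 0.3 mm above the template's recess floor at 0, level with the lugs' top at 1.7, 2 mm above them at 2.6. Takes 0.12 N m; stays where left. Counter-clockwise it only runs to its tight stop.
- nut_bar (a point): Middle of the crossbar on top of the dark steel nut, on the turning axis, 82 mm above the bench at joint 0, rising and turning with the nut. The bar is 64 mm long along this point's x, 14 mm thick along y, 28 mm tall (14 mm above and below this point). Below it a hub 22 mm across, 12 mm tall, and a flange 40 mm across, 5 mm thick.
- template: Template, about 0.3 kg, 8 mm thick, 60 mm wide, from x = -34 to +170 mm. Origin: underside, on the stud's axis at the start, axes then as the holder's. Aluminium, with a 17 mm slot round the stud, open to -x, and 4 mm tall lugs at x = -29 to -21 mm and a bar at +23 to +31 mm, between which the nut's flange sits. Wooden end past x = 120 mm, tapered. Drawn out 40 mm it is off the stud.
- template_handle (a point): Centre of the template's upright wooden grip, 85 mm along x from the origin and 28 mm above the underside: 36 mm long along x, 12 mm thick along y, 40 mm tall (8 to 48 mm above the underside).
- template_middle (a point): Middle of the template's length, on its underside, 68 mm along x from its origin.
- tray: Open wooden tray fixed to the bench, 290 mm along its x, 160 mm along its y, 25 mm tall, walls 8 mm, inner floor 8 mm above the bench. Origin: centre of its underside. It stands in another place and at another yaw each time.
- bowl: Terracotta bowl, bystander, 110 mm across, 75 mm tall; origin under its centre.
- cup: White ceramic cup, bystander, 72 mm across, 85 mm tall; origin under its centre.
- brush: Brush lying on the bench, bystander, about 200 mm long.
There are look-alikes about, which are no part of the job. There is more than one size of the template; the job needs the largest. There is more than one size of the holder; the one meant has the size given above.

How it is judged (in metres and radians):
On the way, in this order (a step that is already met when the one before it is completed fails the run):
1. the nut is undone clockwise past the lugs (at least 1.7 rad) while the template is still in its place (within 12 mm) (value of joint nut above 1.7 rad and distance of template_middle from where it was at the start of the episode below 0.012 m), for 0.1 s.
2. the template is drawn out of the holder, clear of the stud (by 45 mm or more) (horizontal distance between template and stud above 0.045 m), for 0.1 s.
At the end, for the whole second after the job is handed in: The template lies flat at rest on the tray's floor, grip up, tilted less than 0.1 rad, its middle within 30 mm along and 35 mm across of the tray's centre, its length within 0.25 rad of the tray's (either way round), let go; the nut is still undone (over 1.5 rad) (x of template_middle in the frame of tray between -0.03 and 0.03 m and y of template_middle in the frame of tray between -0.035 and 0.035 m and z of template_middle in the frame of tray below 0.013 m and angle between template's own z axis and vertical below 0.1 rad and angle between the x axis of template and the x axis of tray, either way round below 0.25 rad and linear speed of template below 0.02 m/s and value of joint nut above 1.5 rad and contact force between the fingers and template below 0.05 N); the robot touches nothing.
It fails at once if the bowl is disturbed (moved more than 25 mm) (distance of bowl from where it was at the start of the episode above 0.025 m).
It fails at once if the cup is disturbed (moved more than 25 mm) (distance of cup from where it was at the start of the episode above 0.025 m).
It fails at once if the brush is disturbed (moved more than 25 mm) (distance of brush from where it was at the start of the episode above 0.025 m).
It fails at once if the template is dropped: falling out of the fingers at over 0.7 m/s (contact force between the fingers and template below 0.05 N and linear speed of template above 0.7 m/s).
It also fails if it takes over 72 s, if anything falls off the work surface, if the arm or the gripper's body presses on something with over 40 N, if the wrist force passes 120 N, or if a joint passes its speed limit or range.

ROBOT

A 6-joint arm with a two-finger parallel gripper is mounted at the origin on the work surface. World frame = base frame: x ahead of the robot, y to its left, z up, the work surface at z = 0. Lengths are in mm, angles in rad, forces in N, time in s.
With the tool pointing down it reaches from about 300 to 1000 mm from the base axis. Payload 5.1 kg.
Tool frame: the origin (TCP) lies midway between the tips of the shut fingers; the grasp point (between the pads) lies 19 mm behind it (bot.hold_point_z is the distance from the TCP to the grasp point, in mm); z points along the fingers, y is the line along which they close (so a half turn about z gives the same grasp; the last joint's range is limited). The gripper opens to 95 mm and grips with 3 to 60 N. Pads are 20 mm wide; open, the fingers measure 119 mm over their backs; the gripper's body (75 mm by 180 mm) begins 59 mm behind the grasp point.
Start: joints at [-1.238, 0.124, 1.65, -0, 1.367, -0.083], TCP at [262.517, -594.617, 214.656] pointing down, gripper open.
Joint ranges: [-2.61, 2.61], [-1.02, 2.33], [0.03, 2.71], [-1.35, 4.49], [0.32, 2.68], [-2.91, 2.91]. Speed limits (rad/s): [2.57, 2.57, 3.14, 3.14, 3.14, 3.14].

INTERFACE

Orientations are given as a unit quaternion [w, x, y, z].
In Python, from rig import bot, read_camera gives the robot as it stands.
- The arm moves only by the tool send_rows, never from a script. Its arguments are lists of equal length, an entry for each row: "linear": the shift along the world's x, y, z in cm, a list of three; "twist": the turn about the world's z in degrees. In form: {"linear": [[dx, dy, dz], ...], "twist": [twist, ...]}. A call has 1 to 10 rows; each row is the pose to reach, as a shift and turn from the pose commanded when the call began; what a row does not reach only later rows make up. A row lasts 1/8 s, in which the tool goes at most 62.5 mm and 10.7 degrees, less where a joint would pass 70% of its speed; a pose out of reach is approached as far as the arm can. A call with a gripper value outside its range is refused whole. "jaw" is the opening, from -1 (shut) to 1 (fully open), set as the call begins (left out, the last holds). The fingers move at their own pace and stop on an object; "grip_force" is the grip in N (left out, the last holds). Time passes only in rows, so rows that repeat a pose let the fingers close. It gives the time, the measured TCP pose, the force, the opening and the grip force at its end, in the units of the state.
- bot.state(): the state, without advancing time (a new reading comes with each control period).
- read_camera(name): name is "side" or "top"; returns a dict with "pixels" (420x560x3 uint8, red, green, blue), "range_z" (420x560 float32, mm along the optical axis (not along the pixel's ray), 0 where there is no reading), "mtx" (3x3 intrinsics, pixels), "R" (3x3) and "t" (3): a world point X has camera coordinates R X + t. Camera axes: x right, y down, z forward; pixel columns grow to the right and rows downward; lengths in mm; the calibration is good to about 2 mm. A picture is of the moment at which its call begins.
- bot.finish_job(): hands the job in; it is judged then, once.
The state is a dict: "time_s": time; "joint_positions": joint angles; "joint_vel": joint speeds; "tau": joint torques, N m; "position": TCP position; "ee_rot": TCP orientation; "wrist_force": force on the tool from outside, world axes, zero at the start; "wrist_torque": the same for the moment, N m; "grip_width": finger opening in mm; "grip_force": force on a finger pad.
Only numpy, scipy, OpenCV 4.12 (cv2) and the standard library are available. Lean on these libraries where they do the work, as an engineer would, in place of code of your own. Each camera call takes 0.05 s, during which the arm holds its last target. There are 200 camera calls.

## Working session

There is one attempt and no reset: what is moved stays moved. The work goes in short steps, Python scripts to look and compute and a tool call to move; the robot and the scene stay as the last step left them, time stands still between calls to the robot, and variables do not carry over. Pictures are saved under pics/ and viewed, at most 10 in all, crops included, and the job is handed in when it is done.

Besides the shell and the picture viewer there is one more tool, called after ">>>" in YAML: its name, and indented under it one key for each argument. send_rows: Moves the arm, as the interface text tells. Its arguments: {"type":"object","properties":{"linear":{"type":"array"},"twist":{"type":"array"},"jaw":{"type":"number"},"grip_force":{"type":"number"}},"required":["linear","twist"]}

```bash
mkdir -p pics; cat > h.py <<'E'
import numpy as np, cv2
from rig import bot, read_camera
def save(n,f):
    c=read_camera(n); cv2.imwrite('pics/'+f,c['pixels'][:,:,::-1]); np.savez('pics/'+f[:-4]+'.npz',**c); return c
def pts(c):
    r=c['range_z']; v,u=np.indices(r.shape); K=c['mtx']
    P=np.stack([(u-K[0,2])/K[0,0]*r,(v-K[1,2])/K[1,1]*r,r],-1)
    W=(P-c['t'])@c['R']; W[r==0]=np.nan; return W
E
python3 - <<'E'
from h import *
a=save('top','top0.png'); b=save('side','side0.png')
for c in (a,b): print(c['mtx'].round(1).tolist(), (-c['R'].T@c['t']).round(), c['R'].round(2).tolist(), (c['range_z']==0).mean())
print(bot.state())
E
```

```text
[[493.3, 0.0, 273.2], [0.0, 493.3, 206.4], [0.0, 0.0, 1.0]] [ 337.   81. 1305.] [[-0.03, -1.0, 0.01], [-0.99, 0.02, -0.13], [0.13, -0.01, -0.99]] 0.004047619047619047
[[441.6, 0.0, 279.3], [0.0, 441.6, 209.4], [0.0, 0.0, 1.0]] [ 47. 934. 676.] [[-0.88, -0.47, 0.01], [-0.25, 0.46, -0.85], [0.4, -0.75, -0.52]] 0.004064625850340136
{'time_s': 0.1, 'joint_positions': array([-1.23757536e+00,  1.24403296e-01,  1.65152960e+00,  2.37782636e-06,
        1.36752211e+00, -8.25853464e-02]), 'joint_vel': array([ 6.88703612e-04, -2.34978587e-03, -3.89199181e-03, -1.25803346e-03,
       -2.02432018e-04, -7.47073399e-05]), 'tau': array([-1.71319812e-04, -4.18881977e+01, -3.61097538e+01,  7.75905163e-02,
        4.61294758e-02, -6.32836145e-05]), 'position': array([ 262.34372937, -594.06701118,  213.53830142]), 'ee_rot': array([-9.24015198e-04,  9.78465498e-01,  2.06408338e-01, -1.15232152e-04]), 'wrist_force': array([0.16861986, 0.02205963, 0.04651667]), 'wrist_torque': array([ 0.02515597, -0.02614765,  0.06034473]), 'grip_force': 0.0, 'grip_width': 94.99755189982885}
```

View pics/top0.png

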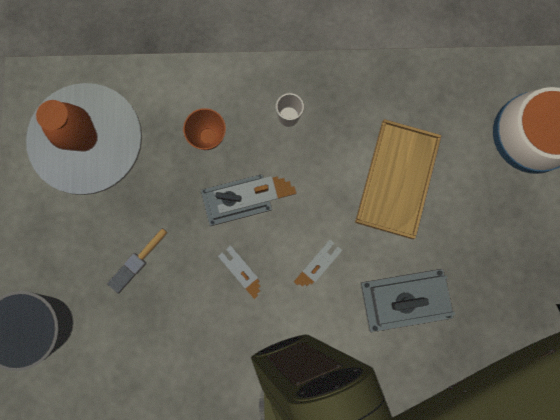

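View pics/side0.png

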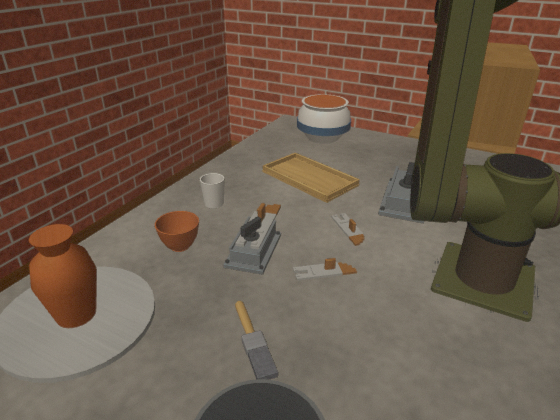

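The top view shows the right holder at about (235,200) px, its foot 170x100 mm, with the nut at (229,198) and the grip at (262,188). The tray is at (398,180), the bowl at (205,130), the cup at (290,108) and the brush at (140,260). The holder at (405,300) is a larger look-alike, and the two templates at (240,270) and (318,263) are small ones.

```bash
cat > m.py <<'E'
from h import *
def rect(P,label):
    (c,s,a)=cv2.minAreaRect(P[:,:2].astype(np.float32))
    if s[0]<s[1]: a+=90; s=s[::-1]
    print(label,len(P),'c',np.round(c,1),'size',np.round(s,1),'ang',round((a+90)%180-90,1),'z',np.percentile(P[:,2],[5,50,95]).round(1)); return np.array(c),a
E
python3 - <<'E'
from m import *
c=dict(np.load('pics/top0.npz')); W=pts(c); px=c['pixels'].astype(int); hsv=cv2.cvtColor(c['pixels'],cv2.COLOR_RGB2HSV)
z=W[...,2]
def roi(x0,x1,y0,y1): m=np.zeros(z.shape,bool); m[y0:y1,x0:x1]=1; return m
H=roi(195,305,165,228)
rect(W[H&(z>82)&(hsv[...,2]<90)&(hsv[...,1]<110)],'bar')
rect(W[H&(z>80)&(hsv[...,1]>130)],'grip')
rect(W[H&(z>5)&(hsv[...,1]<110)&(z<35)],'foot')
rect(W[H&(z>38)&(z<62)],'deck+templ')
rect(W[H&(z>48)&(z<62)&(hsv[...,1]>130)],'wood end')
rect(W[H&(z>48)&(z<62)&(hsv[...,1]<80)&(hsv[...,2]>105)],'alu')
T=roi(345,450,110,245)
rect(W[T&(z>4)&(hsv[...,1]>60)],'tray all'); rect(W[T&(z>18)&(hsv[...,1]>60)],'rim')
rect(W[T&(z>4)&(z<13)&(hsv[...,1]>60)],'floor')
rect(W[roi(180,230,100,155)&(z>10)],'bowl');rect(W[roi(270,308,88,130)&(z>10)],'cup')
s=slice(168,225),slice(198,300)
cv2.imwrite('pics/crop0.png',cv2.resize(c['pixels'][s][:,:,::-1],None,fx=7,fy=7,interpolation=cv2.INTER_CUBIC))
s=dict(np.load('pics/side0.npz')); 
E
```

```text
bar 160 c [527.  145.4] size [130.1  25. ] ang -87.2 z [ 84.4  96.3 100.2]
grip 62 c [544.9  96.4] size [30.6 11.6] ang -75.6 z [86.8 92.3 97. ]
foot 745 c [537.8 127.2] size [288.5 164.4] ang 88.6 z [ 5.5 11.5 22.6]
deck+templ 1998 c [539.  122.3] size [224.5  76.6] ang -76.7 z [43.6 52.6 57.8]
wood end 266 c [557.1  37.8] size [53.8 45.2] ang 13.6 z [49.6 53.  57.2]
alu 966 c [541.1 120.8] size [220.7  70.7] ang -76.9 z [49.5 53.1 57.5]
tray all 6332 c [ 575.2 -269.9] size [291.1 162. ] ang -17.5 z [ 5.1  9.3 26. ]
rim 1082 c [ 575.1 -269.9] size [291. 162.] ang -17.5 z [19.2 24.4 29. ]
floor 4940 c [ 575.4 -266.3] size [289.3 155. ] ang -17.5 z [ 4.9  8.5 12. ]
bowl 1125 c [706.  238.1] size [108.5 107.9] ang 26.6 z [11.9 41.3 76.4]
cup 548 c [748.8  20.7] size [89.8 69.8] ang -20.1 z [16.  61.5 87.5]
```

View pics/crop0.png

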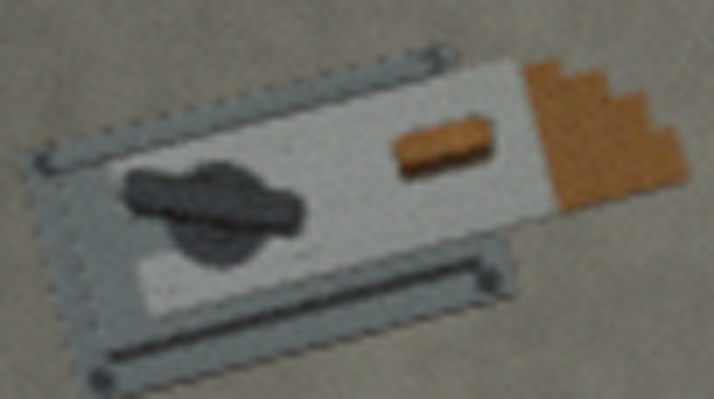

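The crop shows the bar running from about crop (125,190) to (300,215), the flange round it and the grip at (443,148). The bar is turned a little clockwise from the template's axis. I'll refine the bar and the stud.

```bash
cat >> m.py <<'E'
def big(m):
    n,l,st,_=cv2.connectedComponentsWithStats(m.astype(np.uint8),connectivity=4); return l==1+st[1:,4].argmax()
E
python3 - <<'E'
from m import *
for f,R in (('top0',(195,305,165,228)),('side0',(215,285,195,275))):
    c=dict(np.load(f'pics/{f}.npz')); W=pts(c); z=W[...,2]; hsv=cv2.cvtColor(c['pixels'],cv2.COLOR_RGB2HSV)
    H=np.zeros(z.shape,bool); H[R[2]:R[3],R[0]:R[1]]=1
    near=np.hypot(W[...,0]-525,W[...,1]-179)<45
    b=big(H&near&(z>85)&(z<106)); rect(W[b],f+' bar')
    P=W[b][:,:2]; e=np.linalg.svd(P-P.mean(0))[2][0]; print('mean',P.mean(0).round(1),'pca',np.degrees(np.arctan2(e[1],e[0])).round(1))
    # ray-cast contour of bar mask onto top plane (z=97)
    rect(W[big(H&near&(z>90))],f+' bar>90')
    rect(W[big(H&(np.hypot(W[...,0]-545,W[...,1]-96)<35)&(z>70)&(z<105))],f+' grip')
E
```

```text
top0 bar 152 c [525.7 178.3] size [64.1 14.5] ang 81.2 z [ 91.3  96.6 100.3]
mean [525.2 177.9] pca -99.7
top0 bar>90 148 c [525.7 178.3] size [64.1 14.5] ang 81.2 z [ 92.6  96.7 100.3]
top0 grip 85 c [545.2  95.3] size [35.2 12.2] ang -76.6 z [73.4 91.8 96.7]
side0 bar 152 c [524.8 181. ] size [62.5 15.7] ang 81.1 z [85.4 95.2 98. ]
mean [522.9 183.9] pca 79.7
side0 bar>90 117 c [524.9 180.9] size [62.3 15.5] ang 80.0 z [91.2 96.1 98.1]
side0 grip 81 c [543.4  98.5] size [38.  11.8] ang -73.0 z [72.4 87.7 93.5]
```

>>> send_rows:
  linear:
    - [0.8,2.4,0]
    - [2.4,7.1,0]
    - [4,11.8,0]
    - [5.6,16.5,0]
    - [7.2,21.3,0]
    - [8.8,26,0]
    - [10.5,31,0]
    - [12.2,36,0]
    - [13.9,41,0]
    - [15.6,46,0]
  twist: [6,16,26,36,46,56,66,76,86,96]
  jaw: 0.0

```text
time_s: 1.35
position: [418.5, -132.9, 214.4]
ee_rot: [0.0, 0.499, 0.867, 0.0]
wrist_force: [0.5, -1.2, 0.4]
grip_width: 47.6
grip_force: 0.0
```

>>> send_rows:
  linear:
    - [1.6,5,0]
    - [3.2,10,0]
    - [4.9,15,0]
    - [6.6,20,0]
    - [8.2,25,-1]
    - [9.5,28.5,-2]
    - [10.3,30.7,-3]
    - [10.7,31.4,-4]
    - [10.7,31.4,-4]
    - [10.7,31.4,-4]
  twist: [10,20,30,40,50,60,70,80,90,100]

```text
time_s: 2.6
position: [525.0, 179.5, 173.7]
ee_rot: [-0.001, -0.343, 0.939, 0.0]
wrist_force: [0.1, -0.4, -1.1]
grip_width: 47.6
grip_force: 0.0
```

>>> send_rows:
  linear:
    - [0,0,0]
    - [0,0,0]
    - [0,0,0]
    - [0,0,0]
    - [0,0,0]
    - [0,0,0]
    - [0,0,0]
  twist: [10,20,30,38,41,41,41]

```text
time_s: 3.48
position: [525.3, 179.3, 174.4]
ee_rot: [-0.0, -0.648, 0.762, 0.0]
wrist_force: [0.5, -1.1, -0.7]
grip_width: 47.4
grip_force: 0.0
```

```bash
cat >> h.py <<'E'
def st():
    s=bot.state(); q=s['ee_rot']; print(round(s['time_s'],2),s['position'].round(1),'yaw',np.degrees(2*np.arctan2(q[2],q[1])).round(1)%360,'q',q.round(3),'F',s['wrist_force'].round(1),'T',s['wrist_torque'].round(2),'w',round(s['grip_width'],1),s['grip_force'],'j',s['joint_positions'].round(2))
E
python3 -c "
from h import *
st()"
```

```text
3.48 [525.3 179.3 174.4] yaw 260.8 q [-0.    -0.648  0.762  0.   ] F [ 0.5 -1.1 -0.7] T [ 0.15 -0.05 -0.03] w 47.4 0.0 j [ 0.23 -0.06  1.9  -0.    1.29 -2.75]
```

>>> send_rows:
  linear:
    - [0,0,-2]
    - [0,0,-5]
    - [0,0,-8]
    - [0,0,-9.8]
    - [0,0,-10.5]
    - [0,0,-10.5]
  twist: [0,0,0,0,0,0]

```text
time_s: 4.22
position: [525.6, 179.4, 69.5]
ee_rot: [-0.0, -0.648, 0.761, 0.0]
wrist_force: [-0.8, -0.9, -0.5]
grip_width: 47.4
grip_force: 0.0
```

>>> send_rows:
  linear:
    - [0,0,0]
    - [0,0,0]
    - [0,0,0]
    - [0,0,0]
  twist: [0,0,0,0]
  jaw: -1
  grip_force: 25

```text
time_s: 4.72
position: [527.0, 179.5, 71.4]
ee_rot: [0.001, -0.648, 0.761, -0.001]
wrist_force: [-1.9, -1.5, -2.2]
grip_width: 13.6
grip_force: 36.1
```

```bash
python3 -c "
from h import *
st()"
```

```text
4.72 [527.  179.5  71.4] yaw 260.8 q [ 0.001 -0.648  0.761 -0.001] F [-1.9 -1.5 -2.2] T [-0.01  0.66 -0.14] w 13.6 36.051910814967414 j [ 0.23  0.05  1.98 -0.    1.11 -2.75]
```

>>> send_rows:
  linear:
    - [0,0,0.02]
    - [0,0,0.04]
    - [0,0,0.07]
    - [0,0,0.1]
    - [0,0,0.14]
    - [0,0,0.17]
    - [0,0,0.2]
    - [0,0,0.24]
    - [0,0,0.27]
    - [0,0,0.3]
  twist: [-4,-11,-19,-27,-36,-45,-54,-63,-71,-78]

```text
time_s: 5.98
position: [527.3, 179.2, 74.3]
ee_rot: [0.002, -0.023, 1.0, -0.0]
wrist_force: [2.2, -2.5, 3.1]
grip_width: 13.8
grip_force: 35.3
```

```bash
python3 -c "
from h import *
st()"
```

```text
5.97 [527.3 179.2  74.3] yaw 182.6 q [ 0.002 -0.023  1.    -0.   ] F [ 2.2 -2.5  3.1] T [-0.24 -0.5   0.13] w 13.8 35.25214773748303 j [ 0.23  0.05  1.98 -0.    1.11 -1.38]
```

Turning smoothly; carry on about 64° more (total ≈ 2.87 rad).

>>> send_rows:
  linear:
    - [0,0,0.03]
    - [0,0,0.06]
    - [0,0,0.1]
    - [0,0,0.14]
    - [0,0,0.17]
    - [0,0,0.2]
    - [0,0,0.23]
    - [0,0,0.25]
    - [0,0,0.25]
  twist: [-6,-14,-23,-32,-41,-50,-58,-64,-64]

```text
time_s: 7.1
position: [527.1, 178.8, 76.7]
ee_rot: [0.002, 0.508, 0.861, 0.0]
wrist_force: [2.9, -4.7, 4.9]
grip_width: 13.7
grip_force: 35.4
```

>>> send_rows:
  linear:
    - [0,0,0]
    - [0,0,0]
    - [0,0,2]
    - [0,0,5]
    - [0,0,8]
    - [0,0,9]
    - [0,0,9]
  twist: [0,0,0,0,0,0,0]
  jaw: -0.2

```text
time_s: 7.98
position: [525.7, 179.5, 165.8]
ee_rot: [0.0, 0.509, 0.861, 0.0]
wrist_force: [0.4, 0.1, -0.2]
grip_width: 38.0
grip_force: 0.0
```

```bash
python3 - <<'E'
from m import *
st()
for n,R in (('top',(195,305,165,228)),('side',(215,285,195,275))):
    c=save(n,n+'1.png'); W=pts(c); z=W[...,2]
    H=np.zeros(z.shape,bool); H[R[2]:R[3],R[0]:R[1]]=1
    near=np.hypot(W[...,0]-525,W[...,1]-179)<40
    for l,m in (('bar',H&near&(z>88)&(z<112)),('grip',H&(np.hypot(W[...,0]-545,W[...,1]-96)<35)&(z>70)&(z<105))):
        if m.any(): rect(W[big(m)],n+l)
c=cv2.imread('pics/side1.png')[150:300,180:330]; cv2.imwrite('pics/crop1.png',cv2.resize(c,None,fx=3.5,fy=3.5,interpolation=cv2.INTER_CUBIC))
E
```

```text
7.97 [525.7 179.5 165.8] yaw 118.8 q [0.    0.509 0.861 0.   ] F [ 0.4  0.1 -0.2] T [-0.04 -0.11 -0.01] w 38.0 0.0 j [ 0.23 -0.05  1.91  0.    1.28 -0.27]
topgrip 82 c [545.   95.6] size [35.7 12. ] ang -78.5 z [77.7 91.2 95.1]
sidebar 113 c [523.9 181.5] size [62.7 13.9] ang -61.6 z [ 91.1 101.6 103.8]
sidegrip 83 c [543.7  97.7] size [38.2 11.6] ang -78.0 z [71.7 88.1 93.6]
```

View pics/crop1.png

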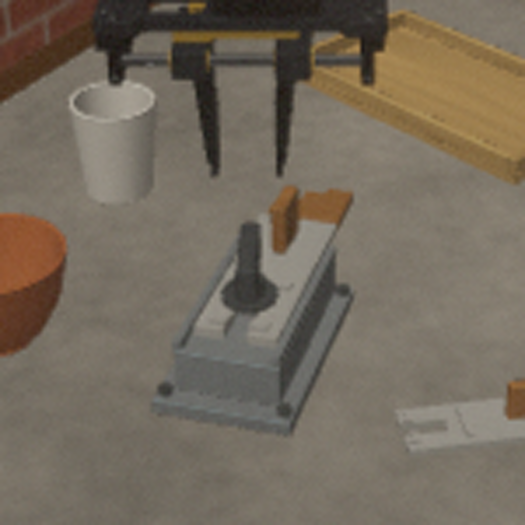

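The side crop shows the bar turned and the flange lifted above the lugs, at crop (248,292), with the template still in place. The bar went from 81° to −62°, about 2.48 rad clockwise, so the nut is at about 2.87. Next I grasp the grip.

>>> send_rows:
  linear:
    - [0.6,-2.5,0]
    - [1.2,-5.5,0]
    - [1.9,-8.3,0]
    - [1.9,-8.3,-3]
    - [1.9,-8.3,-7]
    - [1.9,-8.3,-10]
    - [1.9,-8.3,-10.7]
    - [1.9,-8.3,-10.7]
  twist: [-8,-15.5,-15.5,-15.5,-15.5,-15.5,-15.5,-15.5]

```text
time_s: 9.07
position: [544.0, 96.4, 57.5]
ee_rot: [-0.001, 0.62, 0.784, -0.001]
wrist_force: [1.0, 0.3, 0.6]
grip_width: 38.1
grip_force: 0.0
```

>>> send_rows:
  linear:
    - [0,0,0]
    - [0,0,0]
    - [0,0,0]
    - [0,0,0]
  twist: [0,0,0,0]
  jaw: -1
  grip_force: 35

```text
time_s: 9.57
position: [545.4, 96.5, 59.2]
ee_rot: [0.001, 0.62, 0.784, 0.001]
wrist_force: [1.0, 0.5, 3.0]
grip_width: 11.8
grip_force: 35.0
```

```bash
python3 -c "
from h import *
st()"
```

```text
9.57 [545.4  96.5  59.2] yaw 103.3 q [0.001 0.62  0.784 0.001] F [1.  0.5 3. ] T [ 0.06 -0.18 -0.  ] w 11.8 34.997894167900085 j [ 0.08  0.06  1.99  0.    1.08 -0.15]
```

>>> send_rows:
  linear:
    - [0.12,-0.5,0]
    - [0.35,-1.5,0]
    - [0.69,-2.9,0]
    - [1.04,-4.4,0]
    - [1.38,-5.84,0]
    - [1.73,-7.3,0]
    - [2.07,-8.76,0]
    - [2.42,-10.2,0]
    - [2.76,-11.7,0.1]
    - [3.1,-13.1,0.3]
  twist: [0,0,0,0,0,0,0,0,0,0]

```text
time_s: 10.82
position: [574.6, -36.4, 59.9]
ee_rot: [-0.001, 0.62, 0.785, -0.002]
wrist_force: [-1.0, 0.4, -2.3]
grip_width: 11.8
grip_force: 35.0
```

```bash
python3 -c "
from h import *
st()"
```

```text
10.82 [574.6 -36.4  59.9] yaw 103.4 q [-0.001  0.62   0.785 -0.002] F [-1.   0.4 -2.3] T [-0.02 -0.13 -0.03] w 11.8 34.999855756759644 j [-0.16  0.11  1.94 -0.    1.09 -0.39]
```

>>> send_rows:
  linear:
    - [0,0,1.5]
    - [0,-1,4]
    - [0.2,-4,6]
    - [0.4,-7.5,7]
    - [0.6,-11,7]
    - [0.9,-14.5,7]
    - [1.2,-18,7]
    - [1.5,-21,7]
    - [1.7,-23.2,7]
    - [1.7,-23.9,7]
  twist: [0,3,9,17,25,33,41,49,56,59]

```text
time_s: 12.08
position: [592.3, -274.9, 131.7]
ee_rot: [-0.0, 0.153, 0.988, -0.0]
wrist_force: [0.1, -0.3, -2.1]
grip_width: 12.0
grip_force: 35.0
```

>>> send_rows:
  linear:
    - [0,0,0]
    - [0,0,-0.1]
  twist: [0,0]

```text
time_s: 12.32
position: [592.5, -273.1, 130.4]
ee_rot: [-0.0, 0.154, 0.988, -0.0]
wrist_force: [-0.3, 0.4, -2.6]
grip_width: 12.0
grip_force: 35.0
```

```bash
python3 - <<'E'
from m import *
st()
c=save('side','side2.png'); cv2.imwrite('pics/crop2.png',cv2.resize(c['pixels'][60:260,200:420,::-1],None,fx=3,fy=3))
E
```

```text
12.32 [ 592.5 -273.1  130.4] yaw 162.3 q [-0.     0.154  0.988 -0.   ] F [-0.3  0.4 -2.6] T [ 0.08 -0.21  0.07] w 12.0 34.999516010284424 j [-0.51  0.19  1.72 -0.    1.23 -1.78]
```

View pics/crop2.png

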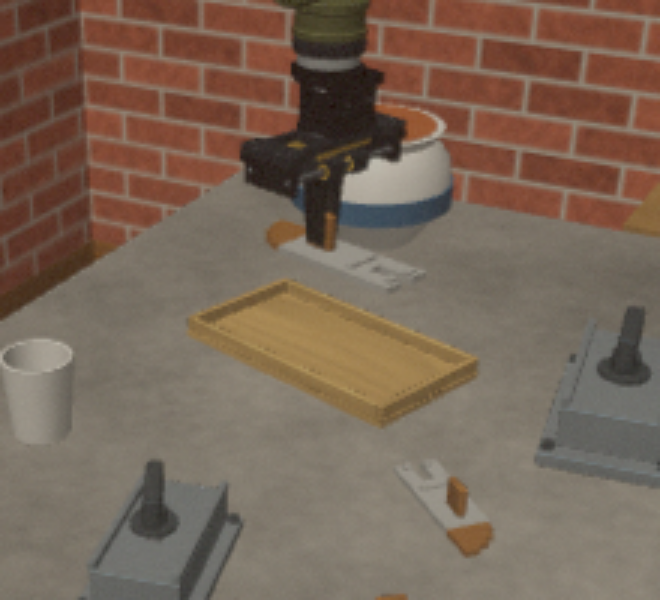

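The crop shows the template held level at (345,255), parallel to the tray and above it, with the wooden end away from the camera. Lowering it by about 10.8 cm.

>>> send_rows:
  linear:
    - [-0.05,0,-2]
    - [-0.1,-0.1,-5]
    - [-0.1,-0.1,-8]
    - [-0.1,-0.1,-9.6]
    - [-0.1,-0.1,-10.3]
    - [-0.1,-0.1,-10.5]
    - [-0.1,-0.1,-10.6]
    - [-0.1,-0.1,-10.6]
  twist: [0,0,0,0,0,0,0,0]

```text
time_s: 13.38
position: [592.2, -275.0, 25.2]
ee_rot: [0.001, 0.154, 0.988, -0.0]
wrist_force: [1.5, 0.5, -2.1]
grip_width: 12.2
grip_force: 35.0
```

```bash
python3 -c "
from h import *
st()"
```

```text
13.38 [ 592.2 -275.    25.2] yaw 162.3 q [ 0.001  0.154  0.988 -0.   ] F [ 1.5  0.5 -2.1] T [ 0.06 -0.13 -0.01] w 12.2 34.9993622303009 j [-0.52  0.31  1.78 -0.    1.06 -1.78]
```

>>> send_rows:
  linear:
    - [0,0,-0.1]
    - [0,0,-0.2]
    - [0,0,-0.3]
    - [0,0,-0.35]
    - [0,0,-0.35]
  twist: [0,0,0,0,0]

```text
time_s: 14.0
position: [592.0, -275.0, 22.1]
ee_rot: [0.001, 0.154, 0.988, -0.0]
wrist_force: [-4.6, 0.2, 5.9]
grip_width: 11.6
grip_force: 35.0
```

```bash
python3 -c "
from h import *
st()"
```

```text
14.0 [ 592.  -275.    22.1] yaw 162.3 q [ 0.001  0.154  0.988 -0.   ] F [-4.6  0.2  5.9] T [0.25 0.11 0.03] w 11.6 35.00119149684906 j [-0.52  0.31  1.78 -0.    1.05 -1.78]
```

Touching down (TCP 22.1 mm, as expected). Release and rise.

>>> send_rows:
  linear:
    - [0,0,0]
    - [0,0,0]
    - [0,0,0]
    - [0,0,2]
    - [0,0,6]
    - [0,0,11]
    - [0,0,15]
    - [0,0,15]
  twist: [0,0,0,0,0,0,0,0]
  jaw: -0.3

```text
time_s: 15.0
position: [594.3, -276.2, 177.7]
ee_rot: [0.005, 0.154, 0.988, -0.002]
wrist_force: [0.1, 0.6, 0.2]
grip_width: 33.6
grip_force: 0.0
```

>>> send_rows:
  linear:
    - [-2,-4,0]
    - [-5,-9,0]
    - [-9,-14,0]
    - [-12,-19,0]
    - [-14,-22,0]
    - [-14,-22,0]
    - [-14,-22,0]
  twist: [0,0,0,0,0,0,0]

```text
time_s: 15.88
position: [451.6, -493.8, 169.9]
ee_rot: [-0.0, 0.154, 0.988, 0.001]
wrist_force: [0.8, 0.2, -0.0]
grip_width: 33.5
grip_force: 0.0
```

```bash
python3 - <<'E'
from m import *
st()
c=save('top','top3.png'); W=pts(c); z=W[...,2]; hsv=cv2.cvtColor(c['pixels'],cv2.COLOR_RGB2HSV)
T=np.zeros(z.shape,bool); T[110:245,345:450]=1
In=T&(np.hypot(W[...,0]-575,W[...,1]+270)<125)
rect(W[big(In&(z<30)&(hsv[...,1]<70))],'alu'); rect(W[big(In&(z>38)&(z<65))],'grip')
s=save('side','side3.png'); V=pts(s); H=np.zeros(V.shape[:2],bool); H[195:275,215:285]=1
rect(V[big(H&(np.hypot(V[...,0]-525,V[...,1]-179)<40)&(V[...,2]>92))],'nut bar')
E
```

```text
15.88 [ 451.6 -493.8  169.9] yaw 162.3 q [-0.     0.154  0.988  0.001] F [ 0.8  0.2 -0. ] T [ 0.05 -0.12  0.03] w 33.5 0.0 j [-0.91  0.2   1.65  0.    1.3  -2.17]
alu 1137 c [ 552.1 -262.8] size [157.3  62. ] ang -17.3 z [11.4 16.5 21.6]
grip 83 c [ 590.1 -274.7] size [36.4 12.6] ang -18.5 z [41.1 54.5 59.3]
nut bar 103 c [524.  181.6] size [61.6 14. ] ang -61.6 z [ 94.4 101.8 103.7]
```

View pics/top3.png

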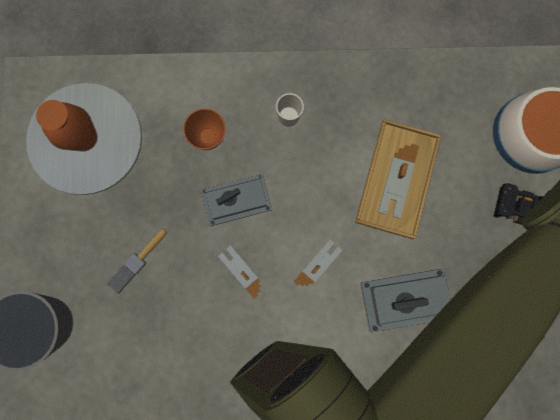

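The template lies flat in the tray at (398,182), grip up and centred within about 2 mm. The nut is still undone and the bowl, cup and brush are where they were, so I hand in.

```bash
python3 -c "
from rig import bot
print(bot.finish_job())"
```

```text
the job is handed in; nothing more can be done
None
```

The job is handed in (no verdict came back): by my camera measurements the nut is undone to about 2.87 rad, the template lies flat and let go in the tray, grip up, about 2 mm from the centre and aligned with it, and the bowl, cup and brush look unmoved.

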